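# Lay the tea carton flat in the tea tray

## Robot

A 6-joint arm with a two-finger parallel gripper is mounted at the origin on a cart in front of the work surface, level with it; the furniture and walls round the work are solid. World frame = base frame: x ahead of the robot, y to its left, z up, the work surface at z = 0. Lengths are in m, angles in rad, forces in N, time in s.
With the tool pointing down it reaches from about 0.275 to 0.975 m from the base axis. Payload 8.4 kg.
Tool frame: the origin (TCP) lies between the finger pads; the fingertips stand 22 mm ahead of it and the grasp point (between the pads) lies 3 mm ahead of it (manip.tip_extent is the distance from the TCP to the fingertips, in m); z points along the fingers, y is the line along which they close (so a half turn about z gives the same grasp; the last joint's range is limited). The gripper opens to 92 mm and grips with 3 to 60 N. Pads are 20 mm wide; open, the fingers measure 128 mm over their backs; the gripper's body (75 mm by 189 mm) begins 69 mm behind the grasp point.
Start: joints at [1.256, 0.353, 1.633, -0, 1.155, -0.002], TCP at [0.192, 0.595, 0.237] pointing down, gripper open.
Joint ranges: [-2.63, 2.63], [-0.92, 2.1], [0.06, 2.66], [-1.3, 4.44], [0, 2.69], [-3.02, 3.02]. Speed limits (rad/s): [2.22, 2.22, 2.79, 3.14, 3.14, 3.14].

## Interface

Orientations are given as a 3x3 rotation matrix whose columns are the frame's x, y, z axes.
In Python, from plant import monitor, viewer, ticket, cut_out, spot_point, manip gives the robot as it stands.
- The arm moves only by the tool step_arm, never from a script. Its argument "targets" is a list of rows, each a list of 6 numbers: the shift along the world's x, y, z in cm, then the turn, a rotation vector about the world's x, y, z in rad. A call has 1 to 12 rows; each row is the pose to reach, as a shift and turn from the pose commanded when the call began; what a row does not reach only later rows make up. A row lasts 1/12 s, in which the tool goes at most 41.7 mm and 7.16 degrees, less where a joint would pass 70% of its speed; a pose out of reach is approached as far as the arm can. A call with a gripper value outside its range is refused whole. "hand" is the opening, from -1 (shut) to 1 (fully open), so that 0 is half open, set as the call begins (left out, the last holds). The fingers move at their own pace and stop on an object; the grip force is fixed at half the most. Time passes only in rows, so rows that repeat a pose let the fingers close. It gives the time, the measured TCP pose, the force, the opening and the grip force at its end, in the units of the state.
- monitor.get_state(): the state, without advancing time (a new reading comes with each control period).
- viewer.read_camera(name): name is "scene" or "side" or "wrist"; returns a dict with "pixels" (480x640x3 uint8, red, green, blue), "fovy" (degrees; the focal length in pixels is half the picture's height over the tangent of half this angle, whatever the lens; pixels are square), "cx", "cy" (the principal point, pixels), "position" and "rotation" of the camera in the world; the wrist camera has in their place "hand_eye" (4x4, takes a point from camera to tool coordinates, whose origin is the TCP and whose axes are the flange's). Camera axes: x right, y down, z forward; pixel columns grow to the right and rows downward; lengths in m; the calibration is good to about 2 mm. A picture is of the moment at which its call begins: read the wrist's pose just before it. There is no depth.
- ticket.finish_job(): hands the job in; it is judged then, once.
Trained networks look in a picture, given as the dict that the camera call returned (one of the last four; its "shot" number tells which), for a name from the list of things; names that differ only in an ending like _2 or _b are one class to them, and where a whole thing is asked for, a point or a joint stands for the part that bears it (a point fixed in the world has none). Each returns a list of dicts, best first, with "score" (0 to 1); they miss things now and then, are a little off and sometimes report something else, mostly with a low value. They report only what shows in the picture. A call takes as long as a camera call.
- cut_out(query, picture): "mask" (480x640 bool, what is visible of it) and "extent" ([left, top, width, height] in pixels, round what is visible of it).
- spot_point(query, picture): "point" ([column, row] in pixels: a listed point, or the origin of a listed thing).
The state is a dict: "time_s": time; "joints": joint angles; "joint_vel": joint speeds; "joint_efforts": joint torques, N m; "tcp_pos": TCP position; "orientation": TCP orientation; "force": force on the tool from outside, world axes, zero at the start; "torque": the same for the moment, N m; "width": opening from 0.0 (shut) to 1.0 (fully open); "finger_force": force on a finger pad.
Only numpy, scipy, OpenCV 4.12 (cv2) and the standard library are available. Lean on these libraries where they do the work, as an engineer would, in place of code of your own. Each camera call takes 0.05 s, during which the arm holds its last target. There are 200 camera calls.

## Task

The tea carton is standing on its end beside the low wooden tray. Without picking it up, slide it upright until its foot is squarely up against the tray's near lip, then push its top so that it tips over the lip and lies down on its back across the tray's wide bay. Finally push it along until its raised end drops off the lip and it lies flat on the floor of the wide bay; leave the teaspoon, mug, jar and lemon where they are.

Things in the scene. Friction and masses are not known exactly. Their poses are not given: they have to be found in the camera images.
- tray: low light-wood tray, fixed to the worktop, open on top. Origin on the worktop under the wide bay's centre; x across the bays (away from the robot), y along them towards the carton, z up. Wide bay 96 mm wide (x -48..48), 152 mm long (y -76..76); beyond a divider a 40 mm bay (x 56..96). Floor 5 mm thick; walls and end lips 8 mm thick, tops 16 mm above the worktop; outer sides x -56, 104 mm
- near_lip (a point): middle of the near lip (the end lip of the wide bay beside the carton): on its outer face, at its top, 84 mm along the tray's y from the tray's origin and 16 mm above the worktop; axes as the tray's
- tea_box: stiff dark tea carton, about 0.1 kg. Body y along its 136 mm length (points down while it stands), x along its 68 mm width, z along its 66 mm thickness: level and away from the tray at the start, up once it lies on its back. Origin at the centre of the face that looks to the tray, which ends underneath. It starts 25 to 65 mm from the lip; pushed at half height or above it may tip early
- box_centre (a point): centre of the tea carton, 33 mm above its origin along the carton's z; 68 mm above the worktop while it stands on end; axes as the carton's. The hob's glass, raised about 10 mm, begins within 10 cm of the carton on the side away from the tray
- teaspoon: loose steel teaspoon 130 x 26 x 11 mm lying lengthwise in the tray's narrow bay; leave it there
- mug: loose two-tone mug 101 mm tall, 78 mm across, behind the tray towards its far end; origin under it; leave it
- honey_jar: loose glass jar with black cap, 63 mm across, 94 mm tall, beyond the tray's far end; origin under it; leave it
- lemon: loose lemon 72 x 57 x 58 mm near the front edge of the worktop, beyond the tray's far end; origin under it; leave it

How it is judged:
By the outcome, as a careful person would: the job done as asked, in the order asked, and still so for the second after the job is handed in, with the robot touching nothing.
It also fails if it takes over 48 s, if anything falls off the work surface, if the arm or the gripper's body presses on something with over 40 N, if the wrist force passes 120 N, or if a joint passes its speed limit or range.

## Working session

There is one attempt and no reset: what is moved stays moved. The work goes in short steps, Python scripts to look and compute and a tool call to move; the robot and the scene stay as the last step left them, time stands still between calls to the robot, and variables do not carry over. Pictures are saved under pics/ and viewed, at most 10 in all, crops included, and the job is handed in when it is done.

Besides the shell and the picture viewer there is one more tool, called after "Request:" as a command line: name --pt "numbers of a row" for each row, then --argument value for the rest. step_arm: Moves the arm, as the interface text tells. Its arguments: {"type":"object","properties":{"targets":{"type":"array"},"hand":{"type":"number"}},"required":["targets"]}

```bash
mkdir -p pics; cat > h.py <<'E'
import numpy as np, cv2
from plant import monitor, viewer, ticket, cut_out, spot_point, manip
def cam(name):
    s=monitor.get_state(); p=viewer.read_camera(name)
    f=240/np.tan(np.radians(p['fovy'])/2)
    if 'hand_eye' in p:
        T=np.eye(4);T[:3,:3]=s['orientation'];T[:3,3]=s['tcp_pos'];T=T@np.array(p['hand_eye'])
        R,t=T[:3,:3],T[:3,3]
    else: R,t=np.array(p['rotation']),np.array(p['position'])
    return p,(f,p['cx'],p['cy'],R,t)
def ray(c,uv):
    f,cx,cy,R,t=c
    d=R@np.array([(uv[0]-cx)/f,(uv[1]-cy)/f,1]);return t,d/np.linalg.norm(d)
def onz(c,uv,z):
    t,d=ray(c,uv);return t+d*(z-t[2])/d[2]
def proj(c,P):
    f,cx,cy,R,t=c
    q=R.T@(np.array(P)-t);return np.array([cx+f*q[0]/q[2],cy+f*q[1]/q[2]])
def tri(obs):
    A=np.zeros((3,3));b=np.zeros(3)
    for c,uv in obs:
        t,d=ray(c,uv);M=np.eye(3)-np.outer(d,d);A+=M;b+=M@t
    return np.linalg.solve(A,b)
def save(p,n): cv2.imwrite('pics/'+n,cv2.cvtColor(p['pixels'],cv2.COLOR_RGB2BGR))
E
python3 - <<'E'
from h import *
np.set_printoptions(precision=4,suppress=True)
s=monitor.get_state();print(s['time_s'],s['tcp_pos'],s['orientation'])
C={}
for n in ['scene','side']:
    p,c=cam(n);save(p,n+'0.png');print(n,c[4],c[3][:,2],c[0]);C[n]={}
    for q in ['tray','near_lip','tea_box','box_centre']:
        for r in spot_point(q,p)[:2]: print(q,r['point'],round(r['score'],2))
        r=spot_point(q,p)
        if r: C[n][q]=(c,r[0]['point'])
    r=cut_out('tea_box',p)
    if r: print('ext',r[0]['extent'],r[0]['score'])
for q in ['tray','near_lip','tea_box','box_centre']:
    o=[C[n][q] for n in C if q in C[n]]
    if len(o)==2: print(q,tri(o))
E
```

```text
0.0 [0.1922 0.5942 0.2359] [[-0.9515  0.3077 -0.0004]
 [ 0.3077  0.9515 -0.0013]
 [-0.     -0.0013 -1.    ]]
scene [0.1368 0.1626 0.7508] [ 0.4387 -0.4775 -0.7612] 532.5264055448978
tray [330.1, 279.9] 0.58
near_lip [300.4, 301.5] 0.97
tea_box [279.7, 302.3] 0.86
box_centre [257.7, 307.7] 0.85
ext [227.4, 263.3, 65.8, 96.2] 0.95
side [0.1958 0.2472 0.8408] [ 0.3452 -0.5183 -0.7825] 605.1837962961679
tray [339.3, 270.7] 0.7
near_lip [311.8, 301.4] 0.68
tea_box [287.8, 298.9] 0.59
box_centre [280.4, 313.7] 0.78
box_centre [380.4, 194.3] 0.43
ext [240.7, 266.4, 66.0, 99.6] 0.6
tray [ 0.4755 -0.2405  0.052 ]
near_lip [ 0.4864 -0.1796  0.0375]
tea_box [ 0.5362 -0.1807 -0.008 ]
box_centre [ 0.4744 -0.0858  0.1362]
```

View pics/scene0.png

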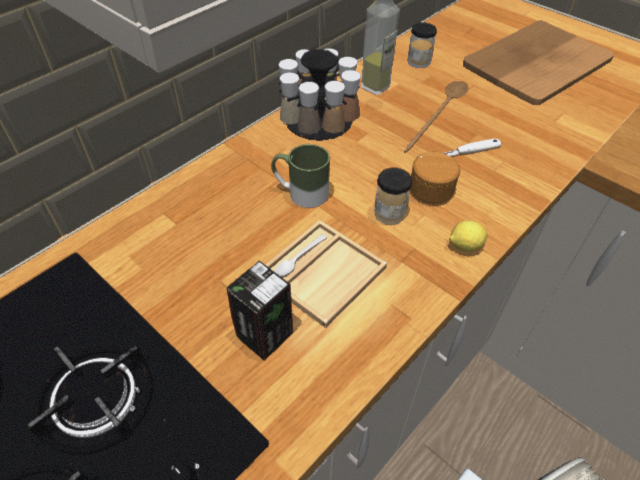

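View pics/side0.png

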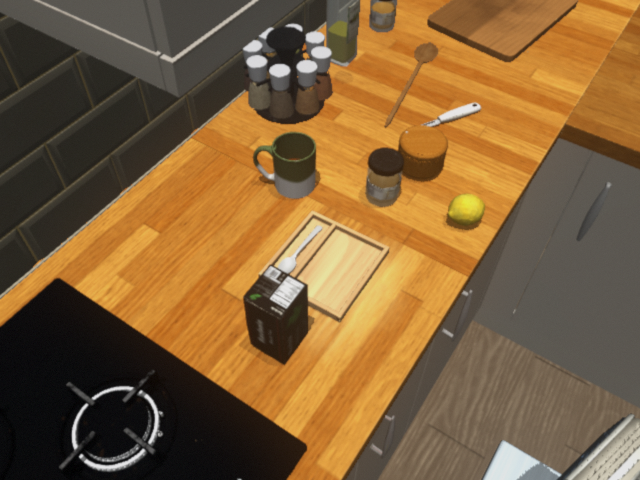

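The scene picture shows the tray's outer top corners at about (325,322), (386,264) and (321,223). The carton stands over (227–293, 263–359), with the hob glass close behind it. In the side picture the same corners are at about (339,315), (388,248) and (312,213).

```bash
cat >> h.py <<'E'
from scipy.optimize import minimize, least_squares
def Rz(a): return np.array([[np.cos(a),-np.sin(a),0],[np.sin(a),np.cos(a),0],[0,0,1]])
def boxpts(x,y,a,w=.068,t=.066,h=.136):
    P=np.array([[i*w/2,j*t/2,k] for i in(-1,1) for j in(-1,1) for k in(0,h)])
    return P@Rz(a).T+[x,y,0]
def fitbox(obs,x0):
    def cost(v):
        e=0
        for c,m in obs:
            hull=cv2.convexHull(np.array([proj(c,P) for P in boxpts(*v)],np.float32))
            im=np.zeros((480,640),np.uint8);cv2.fillConvexPoly(im,np.round(hull*16).astype(int),1,shift=4)
            e+=1-(im.astype(bool)&m).sum()/(im.astype(bool)|m).sum()
        return e/len(obs)
    s=np.array([x0]+[list(np.array(x0)+d) for d in np.diag([.02,.02,.15])])
    r=minimize(cost,x0,method='Nelder-Mead',options=dict(initial_simplex=s,xatol=1e-4,fatol=1e-4))
    return r.x,r.fun
E
python3 - <<'E'
from h import *
np.set_printoptions(precision=4,suppress=True)
tc=np.array([[-.056,.084,.016],[-.056,-.084,.016],[.104,-.084,.016]])
uv={'scene':[(325,322),(386,264),(321,223)],'side':[(339,315),(388,248),(312,213)]}
obs=[];O=[]
for n in uv:
    p,c=cam(n);O.append((c,uv[n]));m=cut_out('tea_box',p)
    if m: obs.append((c,m[0]['mask']));
f=lambda v,O:np.concatenate([proj(c,Rz(v[2])@q+[v[0],v[1],0])-u for c,us in O for q,u in zip(tc,us)])
for o in (O,O[:1],O[1:]):
    r=least_squares(f,[.47,-.24,0],args=(o,));print('tray',r.x,r.fun.round(1))
for o in (obs,obs[:1],obs[1:]):
    for a in (-.3,.2): print('box',fitbox(o,[.47,-.09,a]))
E
```

```text
tray [ 0.4974 -0.2696  0.021 ] [-0.9  2.   0.8 -0.5 -2.  -3.6  0.2  3.4  1.9 -0.5 -0.  -3.4]
tray [ 0.4961 -0.2699  0.0154] [-0.5  2.3  1.5  0.  -1.  -3.4]
tray [ 0.4984 -0.2692  0.0261] [-0.2  3.2  1.1 -0.8 -1.  -3.4]
box (array([ 0.5044, -0.1139, -0.0175]), np.float64(0.045454545454545414))
box (array([ 0.5041, -0.1156,  0.3476]), np.float64(0.09350492660365972))
box (array([ 0.5044, -0.1139, -0.0175]), np.float64(0.045454545454545414))
box (array([ 0.5041, -0.1156,  0.3476]), np.float64(0.09350492660365972))Traceback (most recent call last):
  File "<stdin>", line 13, in <module>
  File "h.py", line 39, in fitbox
    r=minimize(cost,x0,method='Nelder-Mead',options=dict(initial_simplex=s,xatol=1e-4,fatol=1e-4))
    res = _minimize_neldermead(fun, x0, args, callback, bounds=bounds,
                               **options)
    fsim[k] = func(sim[k])
              ~~~~^^^^^^^^
    fx = function(np.copy(x), *(wrapper_args + args))
  File "h.py", line 37, in cost
    return e/len(obs)
           ~^~~~~~~~~
ZeroDivisionError: division by zero
```

Request:
step_arm --pt "31 -58 2 0 0 -1.256" --pt "31 -58 2 0 0 -1.256" --pt "31 -58 2 0 0 -1.256" --pt "31 -58 2 0 0 -1.256" --pt "31 -58 2 0 0 -1.256" --pt "31 -58 2 0 0 -1.256" --pt "31 -58 2 0 0 -1.256" --pt "31 -58 2 0 0 -1.256" --pt "31 -58 2 0 0 -1.256" --pt "31 -58 2 0 0 -1.256" --pt "31 -58 2 0 0 -1.256" --pt "31 -58 2 0 0 -1.256" --hand -0.5

```text
time_s: 2.2
tcp_pos: [0.4285, 0.152, 0.2522]
orientation: [[-0.001, 1.0, 0.001], [1.0, 0.001, 0.0], [0.0, 0.001, -1.0]]
force: [0.6, 0.5, 0.3]
width: 0.249
finger_force: 0.0
```

Request:
step_arm --pt "2 -4 0 0 0 0" --pt "4 -8 0 -0.12 0 0" --pt "6 -12 0 -0.24 0 0" --pt "7.5 -15 0 -0.36 0 0" --pt "7.5 -15 0 -0.48 0 0" --pt "7.5 -15 0 -0.52 0 0" --pt "7.5 -15 0 -0.52 0 0" --pt "7.5 -15 0 -0.52 0 0"

```text
time_s: 2.87
tcp_pos: [0.5028, 0.0046, 0.2513]
orientation: [[-0.004, 1.0, -0.0], [0.869, 0.003, -0.496], [-0.496, -0.002, -0.869]]
force: [0.2, 0.2, -0.2]
width: 0.254
finger_force: 0.0
```

```bash
python3 - <<'E'
from h import *
np.set_printoptions(precision=4,suppress=True)
s=monitor.get_state();print(s['tcp_pos'],s['joints'],s['orientation'])
p,c=cam('wrist');save(p,'w1.png');print(c[4],c[3][:,2])
for q in ['tray','near_lip','tea_box']: print(q,[(r['point'],round(r['score'],2)) for r in spot_point(q,p)[:1]])
m=cut_out('tea_box',p)
if m:
    print(m[0]['extent'],m[0]['score']);print(fitbox([(c,m[0]['mask'])],[.504,-.114,-.02]))
print([proj(c,P).round() for P in boxpts(.504,-.114,-.02)])
E
```

```text
[0.5028 0.0046 0.2513] [ 0.3264  0.2405  1.8629 -0.5152  1.2621  0.5384] [[-0.0037  1.     -0.0003]
 [ 0.8685  0.0031 -0.4957]
 [-0.4957 -0.0021 -0.8685]]
[0.5033 0.1465 0.3409] [ 0.0003 -0.7174 -0.6966]
tray []
near_lip []
tea_box [([315.7, 247.2], 0.79)]
[268.7, 144.7, 92.4, 156.7] 0.9
(array([ 0.5045, -0.1125,  0.0092]), np.float64(0.10696481982623562))
[array([281., 197.]), array([272., 305.]), array([279., 143.]), array([268., 251.]), array([346., 198.]), array([354., 306.]), array([352., 145.]), array([363., 253.])]
```

View pics/w1.png

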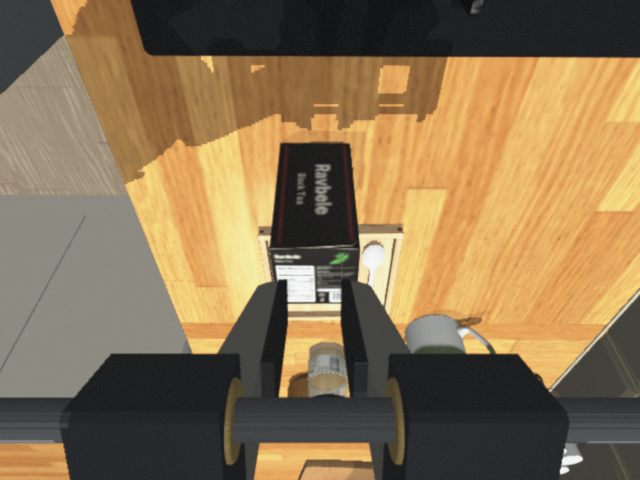

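The wrist picture shows the carton's near foot edge at (279–352, 143) and the hob edge at row ~55. The tray's near corners are at (259,227) and (403,225).

```bash
python3 - <<'E'
from h import *
np.set_printoptions(precision=4,suppress=True)
p,c=cam('wrist')
for n,uv,z in [('trayL',(259,227),.016),('trayR',(403,225),.016),('footL',(279,143.5),0),('footR',(352,143),0),('topL',(272,249),.136),('topR',(358,247),.136),('hob',(320,55),.01)]: print(n,onz(c,uv,z))
E
```

```text
trayL [ 0.445  -0.1765  0.016 ]
trayR [ 0.5989 -0.1733  0.016 ]
footL [ 0.4709 -0.082   0.    ]
footR [ 0.5395 -0.0814  0.    ]
topL [ 0.4738 -0.08    0.136 ]
topR [ 0.5351 -0.0778  0.136 ]
hob [0.5084 0.0054 0.01  ]
```

Request:
step_arm --pt "0.2 -1 -4 0 0 0.02" --pt "0.2 -2 -8 0 0 0.02" --pt "0.2 -3 -12 0 0 0.02" --pt "0.2 -3.5 -16 0 0 0.02" --pt "0.2 -3.5 -19 0 0 0.02" --pt "0.2 -3.5 -21 0 0 0.02" --pt "0.2 -3.5 -21 0 0 0.02" --pt "0.2 -3.5 -21 0 0 0.02"

```text
time_s: 3.83
tcp_pos: [0.5045, -0.0314, 0.0416]
orientation: [[-0.02, 1.0, 0.008], [0.867, 0.021, -0.497], [-0.497, -0.003, -0.868]]
force: [-0.1, 0.0, 0.4]
width: 0.248
finger_force: 0.0
```

Request:
step_arm --pt "0 -1 0 0 0 0" --pt "0 -2 0 0 0 0" --pt "0 -2.5 0 0 0 0" --pt "0 -2.9 0 0 0 0" --pt "0 -3.2 0 0 0 0" --pt "-0.06 -3.5 0 0 0 0" --pt "-0.12 -3.8 0 0 0 0" --pt "-0.18 -4.1 0 0 0 0" --pt "-0.24 -4.4 0 0 0 0" --pt "-0.3 -4.7 0 0 0 0" --pt "-0.36 -5 0 0 0 0" --pt "-0.42 -5.3 0 0 0 0"

```text
time_s: 4.83
tcp_pos: [0.5006, -0.0843, 0.0417]
orientation: [[-0.02, 1.0, 0.01], [0.868, 0.022, -0.497], [-0.497, -0.001, -0.868]]
force: [0.7, 1.1, 1.8]
width: 0.248
finger_force: 0.6
```

```bash
python3 - <<'E'
from h import *
np.set_printoptions(precision=4,suppress=True)
s=monitor.get_state();print(s['tcp_pos'],s['force'],s['torque'])
p,c=cam('scene');save(p,'s2.png')
m=cut_out('tea_box',p)
if m: print(m[0]['extent'],fitbox([(c,m[0]['mask'])],[.5,-.14,0.0]))
E
```

```text
[ 0.5006 -0.0843  0.0417] [0.7034 1.0729 1.8358] [ 0.3151  0.0181 -0.0064]
```

View pics/s2.png

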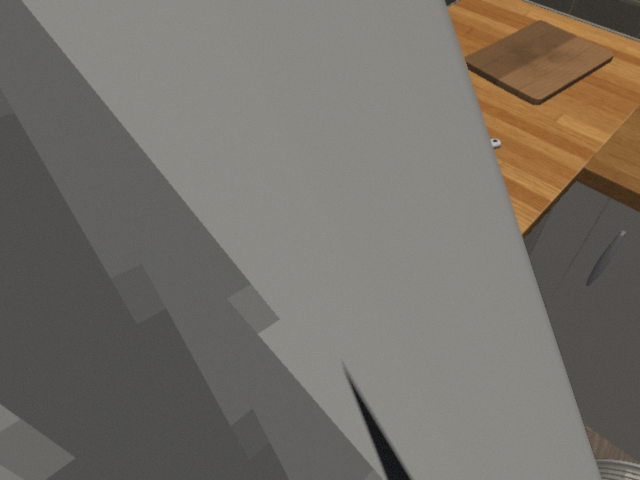

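Request:
step_arm --pt "-0.05 -0.2 0 0 0 0" --pt "-0.1 -0.4 0 0 0 0" --pt "-0.15 -0.6 0 0 0 0"

```text
time_s: 5.18
tcp_pos: [0.4991, -0.0902, 0.0417]
orientation: [[-0.02, 1.0, 0.01], [0.868, 0.022, -0.497], [-0.497, -0.001, -0.868]]
force: [0.3, 0.7, 0.1]
width: 0.25
finger_force: 0.3
```

```bash
python3 - <<'E'
from h import *
np.set_printoptions(precision=4,suppress=True)
s=monitor.get_state();print(s['tcp_pos'],s['force'])
p,c=cam('wrist');save(p,'w3.png');print(c[4])
m=cut_out('tea_box',p)
if m: print(m[0]['extent'],fitbox([(c,m[0]['mask'])],[.5,-.143,0.0]))
for q in ['tray','near_lip']: print(q,[(r['point'],round(r['score'],2)) for r in spot_point(q,p)[:1]])
E
```

```text
[ 0.4991 -0.0902  0.0417] [0.3348 0.6502 0.1147]
[0.4969 0.0518 0.1311]
[233.4, 274.2, 146.2, 205.6] (array([ 0.4985, -0.1437,  0.0024]), np.float64(0.6492305056677041))
tray []
near_lip []
```

View pics/w3.png

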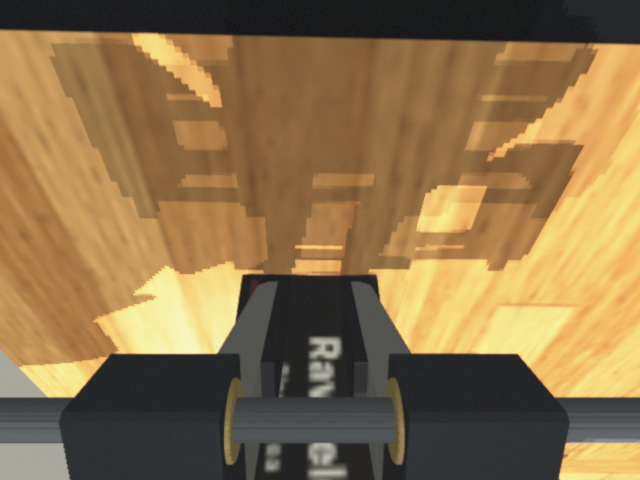

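The wrist picture shows the carton upright, with its foot edge at (243–377, 275) flush against both fingertips.

Request:
step_arm --pt "-0.03 -0.15 0 0 0 0" --pt "-0.06 -0.3 0 0 0 0" --pt "-0.1 -0.45 0 0 0 0"

```text
time_s: 5.63
tcp_pos: [0.4983, -0.0946, 0.0418]
orientation: [[-0.019, 1.0, 0.01], [0.868, 0.022, -0.497], [-0.497, -0.001, -0.868]]
force: [0.9, 1.1, 0.2]
width: 0.252
finger_force: 0.3
```

Request:
step_arm --pt "0 -0.15 0 0 0 0" --pt "0 -0.3 0 0 0 0"

```text
time_s: 5.8
tcp_pos: [0.4982, -0.0977, 0.0418]
orientation: [[-0.019, 1.0, 0.01], [0.868, 0.022, -0.497], [-0.497, -0.001, -0.868]]
force: [-0.3, 0.7, 0.1]
width: 0.25
finger_force: 0.4
```

Request:
step_arm --pt "0 -0.15 0 0 0 0" --pt "0 -0.3 0 0 0 0"

```text
time_s: 5.97
tcp_pos: [0.4982, -0.1008, 0.0418]
orientation: [[-0.019, 1.0, 0.01], [0.868, 0.022, -0.497], [-0.497, -0.001, -0.868]]
force: [0.4, 0.5, 0.7]
width: 0.254
finger_force: 0.4
```

Request:
step_arm --pt "0 -0.1 0 0 0 0" --pt "0 -0.2 0 0 0 0"

```text
time_s: 6.13
tcp_pos: [0.498, -0.1023, 0.0416]
orientation: [[-0.019, 1.0, 0.01], [0.868, 0.021, -0.496], [-0.496, -0.001, -0.868]]
force: [-2.6, 9.4, 3.9]
width: 0.251
finger_force: 4.9
```

```bash
python3 - <<'E'
from h import *
np.set_printoptions(precision=4,suppress=True)
p,c=cam('wrist');save(p,'w4.png')
s=monitor.get_state();print(s['tcp_pos'],s['force'])
g=cv2.cvtColor(p['pixels'],cv2.COLOR_RGB2GRAY).astype(int)
for u in (255,310,365):
    d=np.diff(g[250:300,u]);print(u,250+d.argmin(),d.min())
E
```

```text
[ 0.498  -0.1022  0.0416] [-2.3579  7.1334  3.1241]
255 273 -63
310 274 -67
365 273 -32
```

Request:
step_arm --pt "0 0.5 0 0 0 0" --pt "0 2 0 0 0 0" --pt "0 3 2 0 0 0" --pt "0 3 5 0 0 0" --pt "0 3 8 0 0 0" --pt "0 3 9.2 0 0 0" --pt "0 3 9.2 0 0 0" --pt "0 3 9.2 0 0 0"

```text
time_s: 6.85
tcp_pos: [0.4983, -0.0725, 0.1337]
orientation: [[-0.019, 1.0, 0.011], [0.868, 0.022, -0.497], [-0.497, 0.0, -0.868]]
force: [0.8, -0.1, 0.3]
width: 0.255
finger_force: 0.0
```

```bash
python3 - <<'E'
from h import *
np.set_printoptions(precision=4,suppress=True)
p,c=cam('wrist');save(p,'w5.png')
s=monitor.get_state();print(s['tcp_pos'],s['force'])
print([proj(c,P).round() for P in boxpts(.497,-.155,.02)])
print([proj(c,P).round() for P in [(.44,-.187,.016),(.598,-.184,.016)]])
E
```

```text
[ 0.4977 -0.0727  0.1329] [-0.6417 -0.0651  0.4554]
[array([266., 259.]), array([248., 439.]), array([259., 196.]), array([232., 388.]), array([352., 260.]), array([366., 439.]), array([358., 196.]), array([379., 388.])]
[array([234., 273.]), array([440., 274.])]
```

View pics/w5.png

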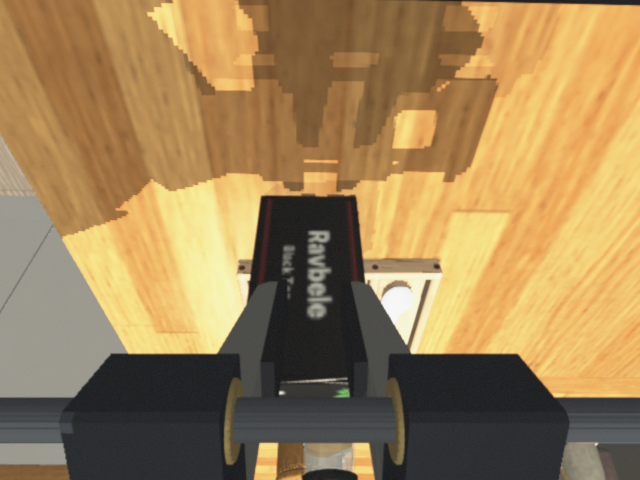

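The carton stands upright with its foot at (261–357, 197). The tray's lip runs (238–441, 260), so the carton sits centred on the wide bay and against the lip. Next I tip it.

Request:
step_arm --pt "0 -1 0 0 0 0" --pt "0 -2 0 0 0 0" --pt "0 -2.7 0 0 0 0" --pt "0 -3.1 0 0 0 0" --pt "0 -3.5 0 0 0 0" --pt "0 -3.9 0 0 0 0" --pt "0 -4.3 0 0 0 0" --pt "0 -4.7 0 0 0 0" --pt "0 -5.1 0 0 0 0" --pt "0 -5.5 0 0 0 0" --pt "0 -5.9 0 0 0 0" --pt "0 -6.3 0 0 0 0"

```text
time_s: 7.9
tcp_pos: [0.4982, -0.136, 0.1338]
orientation: [[-0.019, 1.0, 0.01], [0.868, 0.022, -0.497], [-0.497, -0.001, -0.868]]
force: [0.4, 0.6, 0.9]
width: 0.254
finger_force: 0.3
```

Request:
step_arm --pt "0 -0.4 0 0 0 0" --pt "0 -0.8 0 0 0 0" --pt "0 -1.2 0 0 0 0" --pt "0 -1.6 0 0 0 0" --pt "0 -2.0 0 0 0 0" --pt "0 -2.4 0 0 0 0" --pt "0 -2.8 0 0 0 0" --pt "0 -3.2 0 0 0 0" --pt "0 -3.5 0 0 0 0" --pt "0 -3.8 0 0 0 0"

```text
time_s: 8.73
tcp_pos: [0.4982, -0.1739, 0.1338]
orientation: [[-0.019, 1.0, 0.01], [0.868, 0.022, -0.497], [-0.497, -0.001, -0.868]]
force: [-0.8, -0.4, 0.2]
width: 0.247
finger_force: 0.0
```

```bash
python3 - <<'E'
from h import *
p,c=cam('wrist');save(p,'w6.png')
s=monitor.get_state();print(s['tcp_pos'],s['force'])
E
```

```text
[ 0.49814627 -0.17423962  0.13380677] [-0.35673475 -0.44468284  0.70656217]
```

View pics/w6.png

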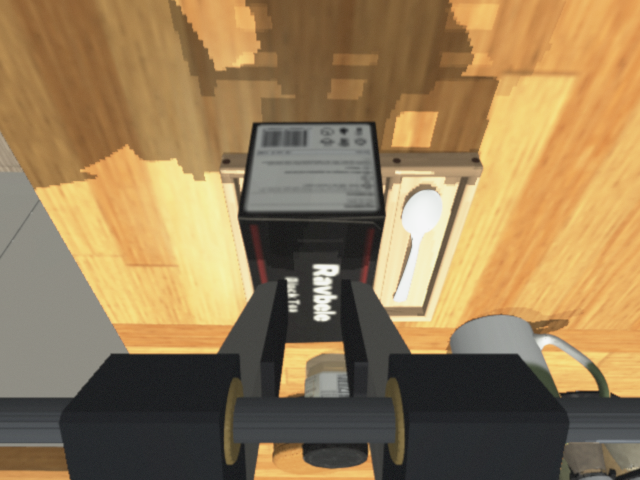

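It has tipped over the lip. The foot face points at us, with its lower edge at (253–375, 122) and its upper edge at (241–384, 215). The spoon is undisturbed.

```bash
python3 - <<'E'
from h import *
np.set_printoptions(precision=4,suppress=True)
p,c=cam('wrist')
for n,uv,z in [('b',(253,122),.018),('b',(375,122),.018),('t',(241,215),.083),('t',(384,215),.083),('lipL',(221,154),0),('lipR',(480,153),0),('lipLtop',(221,172),.016),('lipRtop',(480,165),.016)]: print(n,onz(c,uv,z))
E
```

```text
b [ 0.4653 -0.1562  0.018 ]
b [ 0.5314 -0.1547  0.018 ]
t [ 0.4658 -0.1643  0.083 ]
t [ 0.5301 -0.1628  0.083 ]
lipL [ 0.4408 -0.1902  0.    ]
lipR [ 0.6028 -0.1858  0.    ]
lipLtop [ 0.443 -0.192  0.016]
lipRtop [ 0.5978 -0.1833  0.016 ]
```

Request:
step_arm --pt "0 3 0 0 0 0" --pt "0 6 0 0 0 0" --pt "0 7.4 -2 0 0 0" --pt "0 7.4 -5 0 0 0" --pt "0 7.4 -7.5 0 0 0" --pt "0 7.4 -7.5 0 0 0" --pt "0 6 -7.5 0 0 0" --pt "0 4.6 -7.5 0 0 0" --pt "0 3.8 -7.5 0 0 0" --pt "0 3.4 -7.5 0 0 0" --pt "0 3.0 -7.5 0 0 0"

```text
time_s: 9.75
tcp_pos: [0.4985, -0.144, 0.0595]
orientation: [[-0.018, 1.0, 0.01], [0.868, 0.021, -0.497], [-0.497, 0.0, -0.868]]
force: [-0.2, 1.7, 0.1]
width: 0.251
finger_force: 0.2
```

Request:
step_arm --pt "0.02 -0.4 0 0 0 0" --pt "0.02 -0.8 0 0 0 0" --pt "0.03 -1.2 0 0 0 0" --pt "0.04 -1.6 0 0 0 0" --pt "0.04 -2.0 0 0 0 0" --pt "0.05 -2.4 0 0 0 0" --pt "0.06 -2.7 0 0 0 0" --pt "0.06 -3.0 0 0 0 0"

```text
time_s: 10.42
tcp_pos: [0.4988, -0.1739, 0.0587]
orientation: [[-0.019, 1.0, 0.01], [0.868, 0.022, -0.497], [-0.497, -0.001, -0.868]]
force: [0.0, 2.3, -0.7]
width: 0.252
finger_force: 0.3
```

```bash
python3 - <<'E'
from h import *
p,c=cam('wrist');save(p,'w7.png')
s=monitor.get_state();print(s['tcp_pos'],s['force'])
E
```

```text
[ 0.49875449 -0.17427295  0.05881589] [ 0.79527234 -0.8158793   0.32738126]
```

Request:
step_arm --pt "0 -0.3 0 0 0 0" --pt "0.01 -0.6 0 0 0 0" --pt "0.02 -0.9 0 0 0 0" --pt "0.02 -0.9 0 0 0 0"

```text
time_s: 10.8
tcp_pos: [0.499, -0.183, 0.0588]
orientation: [[-0.019, 1.0, 0.01], [0.868, 0.022, -0.497], [-0.497, -0.001, -0.868]]
force: [-1.5, -0.9, -0.2]
width: 0.251
finger_force: 0.0
```

Request:
step_arm --pt "0 2 0 0 0 0" --pt "0 5 2 0 0 0" --pt "0 8 6 0 0 0" --pt "0 10 10 0 0 0" --pt "0 12 14 0 0 0" --pt "0 14 17 0 0 0" --pt "0 14 17 0 0 0" --pt "0 14 17 0 0 0"

```text
time_s: 11.47
tcp_pos: [0.5008, -0.0411, 0.2314]
orientation: [[-0.018, 1.0, 0.016], [0.868, 0.024, -0.496], [-0.496, 0.005, -0.868]]
force: [0.0, 0.3, -0.2]
width: 0.248
finger_force: 0.0
```

```bash
python3 - <<'E'
from h import *
p,c=cam('wrist');save(p,'w8.png')
s=monitor.get_state();print(s['tcp_pos'],s['force'])
E
```

```text
[ 0.49950376 -0.04212181  0.22934402] [-1.03670531  0.24438503 -0.1427039 ]
```

View pics/w8.png

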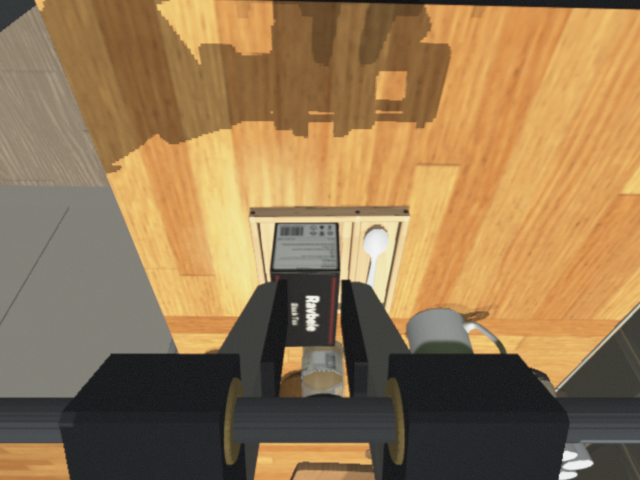

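The foot end (275–339, 222) is now inside the lip. I'll clear the arm and check from the fixed camera that the carton lies flat.

Request:
step_arm --pt "-4 4 0 0 0 0" --pt "-7 8 0 0 0 0" --pt "-10 12 0 0 0 0" --pt "-13 16 0 0 0 0" --pt "-16 20 0 0 0 0" --pt "-18 24 0 0 0 0" --pt "-20 28 0 0 0 0" --pt "-22 32 0 0 0 0" --pt "-24 36 0 0 0 0" --pt "-26 40 0 0 0 0" --pt "-28 44 0 0 0 0" --pt "-30 48 0 0 0 0"

```text
time_s: 12.52
tcp_pos: [0.2291, 0.3758, 0.2267]
orientation: [[-0.019, 1.0, 0.009], [0.866, 0.021, -0.5], [-0.5, -0.002, -0.866]]
force: [0.3, 0.7, -0.4]
width: 0.248
finger_force: 0.0
```

```bash
python3 - <<'E'
from h import *
np.set_printoptions(precision=1,suppress=True)
p,c=cam('scene');im=p['pixels'].copy()
o=np.array([.4988,-.2725,0]);R=Rz(.02)
for z in (.005,.071):
    q=[proj(c,R@[x,y,z]+o) for x,y in [(-.033,.068),(.035,.068),(.035,-.068),(-.033,-.068)]];print(np.array(q))
cv2.imwrite('pics/s9.png',cv2.cvtColor(cv2.resize(im[180:360,200:440],None,fx=3.3,fy=3.3,interpolation=cv2.INTER_CUBIC),cv2.COLOR_RGB2BGR))
E
```

```text
[[320.4 312. ]
 [290.9 289.8]
 [341.7 245.2]
 [370.8 264.5]]
[[320.9 288.7]
 [289.6 265.9]
 [343.3 220.7]
 [374.  240.3]]
```

View pics/s9.png

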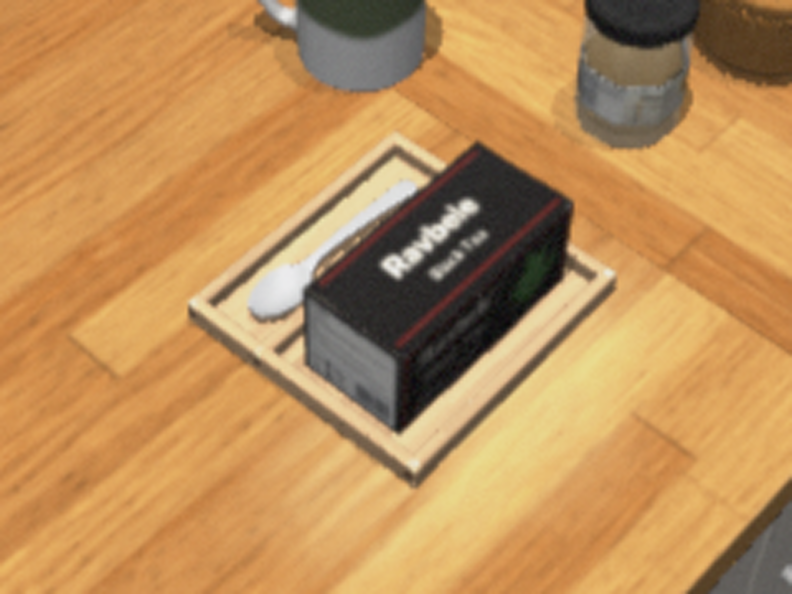

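The crop shows the carton lying flat in the wide bay. Its foot corner at about (400,430) is inside the near lip, its far end is inside the far lip, and the spoon, mug and jar are where they were. The corners match the flat pose within the calibration bias.

```bash
python3 -c "
from plant import ticket
print(ticket.finish_job())"
```

```text
the job is handed in; nothing more can be done
None
```

The job is handed in: I slid the carton upright to the near lip, tipped it over, and pushed it down until it lay flat on its back on the wide bay's floor. It took about 13 s, and the teaspoon, mug, jar and lemon were never touched.

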